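Stack the next separator and friction disc in a brake pack

ROBOT

A 7-joint arm with a two-finger parallel gripper is mounted at the origin on a cart in front of the work surface, level with it; the furniture and walls round the work are solid. World frame = base frame: x ahead of the robot, y to its left, z up, the work surface at z = 0. Lengths are in m, angles in rad, forces in N, time in s.
With the tool pointing down it reaches from about 0.4 to 0.85 m from the base axis. Payload 4.5 kg.
Tool frame: the origin (TCP) lies at the very end of the fingers, on their centre line; the grasp point (between the pads) lies 19 mm behind it; z points along the fingers, y is the line along which they close (so a half turn about z gives the same grasp; the last joint's range is limited). The gripper opens to 88 mm and grips with 3 to 60 N. Pads are 18 mm wide; open, the fingers measure 123 mm over their backs; the gripper's body (75 mm by 187 mm) begins 45 mm behind the grasp point.
Start: joints at [1.375, 0.689, -0.195, 1.565, 0.157, 0.902, -0.215], TCP at [0.142, -0.609, 0.239] pointing down, gripper open.
Joint ranges: [-3.01, 3.01], [-0.46, 2.08], [-1.47, 1.51], [0.13, 2.56], [-1, 4.14], [0.04, 2.09], [-2.66, 2.66]. Speed limits (rad/s): [2.57, 2.57, 3.14, 3.14, 3.14, 3.14, 3.14].

INTERFACE

Orientations are given as a unit quaternion [x, y, z, w].
In Python, from plant import r gives the robot as it stands. The module is installed in compiled form; this text tells all that it offers.
- The arm moves only by the tool step_arm, never from a script. Its argument "increments" is a list of rows, each a list of 2 entries, a list of its own where there are three numbers: the shift along the world's x, y, z in cm, then the turn, a rotation vector about the world's x, y, z in degrees. A call has exactly 10 rows; each row shifts and turns the commanded pose from where the row before left it; what a row does not reach is not made up. A row lasts 1/10 s, in which the tool goes at most 50 mm and 8.59 degrees, less where a joint would pass 70% of its speed; a pose out of reach is approached as far as the arm can. A call is refused whole if a number of a shift passes 5 or a number of a turn 8.59, either way. A call with a gripper value outside its range is refused whole. "fingers" is the opening, from 0 (shut) to 1 (fully open), set as the call begins (left out, the last holds). The fingers move at their own pace and stop on an object; "grip_force" is the grip in N (left out, the last holds). Time passes only in rows, so rows that do not move let the fingers close, or fill a call up. It gives the time, the measured TCP pose, the force, the opening and the grip force at its end, in the units of the state.
- r.get_state(): the state, without advancing time (a new reading comes with each control period).
- r.snapshot(name): name is "scene" or "top" or "wrist"; returns (picture, depth): 420x560x3 uint8, red, green, blue; 420x560 float32, m along the optical axis (not along the pixel's ray), 0 where there is no reading.
- r.calibration(name): a dict with "fov_y" (degrees; the focal length in pixels is half the picture's height over the tangent of half this angle, whatever the lens; pixels are square), "cx", "cy" (the principal point, pixels), "k1" (the pictures are not rectified: a ray, as slopes to the right and down, at radius r is drawn at 1 + k1 r^2 times it, then the intrinsics apply), "R" (3x3) and "t" (3): a world point X has camera coordinates R X + t. Camera axes: x right, y down, z forward; pixel columns grow to the right and rows downward; lengths in m; the calibration is good to about 2 mm. A picture is of the moment at which its call begins: read the wrist's pose just before it. calibration takes no time and is no camera call; for the wrist camera it gives the pose at the moment of the call.
- r.finish_job(): hands the job in; it is judged then, once.
The state is a dict: "clock": time; "q": joint angles; "qd": joint speeds; "joint_torque": joint torques, N m; "tool_pos": TCP position; "eef_rot": TCP orientation; "contact_force": force on the tool from outside, world axes, zero at the start; "moment": the same for the moment, N m; "opening": opening from 0.0 (shut) to 1.0 (fully open); "finger_force": force on a finger pad.
Only numpy, scipy, OpenCV 4.12 (cv2) and the standard library are available. Lean on these libraries where they do the work, as an engineer would, in place of code of your own. Each camera call takes 0.05 s, during which the arm holds its last target. There are 200 camera calls.

TASK

Carry on stacking the open holding brake. First turn the three-tabbed steel separator plate that lies loose on the drum's rim, without lifting it off the hub, until its tabs drop into the drum's three slots and it lies flat on the pack below. Then take the friction disc with the toothed bore from the blue mat and fit it over the splined hub, so that its teeth run down the splines and it lies flat on the separator; leave the other things on the bench where they are.

Things in the scene. Friction and masses are not known exactly. Their poses are not given: they have to be found in the camera images.
- brake_body: Open brake, fixed to the bench: round aluminium foot 164 mm across, 8 mm high; flange 140 mm across up to z = 14 mm with screw heads up to 21 mm; in its middle a drum and a splined hub (see drum_slot, hub_top). A first friction disc already lies in the drum, its top at z = 27 mm. Origin: centre of the underside, on the bench; x through the middle of one drum slot and one hub groove, z up.
- drum_slot (a point): Middle of the mouth of one slot, on the brake body's x axis. Dark drum wall, inner radius 39, outer radius 46 mm, flat rim at z = 48 mm, cut by three slots 25 mm wide at 0, 120 and 240 degrees from the body's x axis, open at the top and down to z = 23 mm.
- hub_top (a point): Centre of the top of the upright steel hub, z = 68 mm (20 mm above the drum's rim). Six straight splines 8 mm wide, core radius 14.5, tip radius 20 mm, tapered over the top 3 mm. The middles of the grooves between them lie at 0, 60, 120.. degrees from the body's x axis.
- tabbed_plate: Loose flat steel plate, 5 mm thick, 0.25 kg: ring of outer radius 37 mm, smooth bore of radius 21.5 mm round the hub, three tabs. It lies on the drum's rim (underside at z = 48 mm), turned 0.5 to 1.6 rad anticlockwise from matching the slots (every 120 degrees is alike). Push a tab sideways to turn it; over the slots it drops by itself to underside z = 27 mm. Origin: centre of the underside, z up.
- tab_end (a point): End of one tab, on the plate's x axis, at its top face. Three straight tabs at 0, 120 and 240 degrees, 20 mm wide, reaching radius 72 mm, so 26 mm beyond the drum wall; play in the slots 2.5 mm either side.
- toothed_disc: Friction disc flat on the blue mat (top z = 3 mm), 68 mm across, 10 mm thick, 0.2 kg, dark linings, both faces alike. Bore radius 21.5 mm with six teeth inwards to radius 16.5 mm (6 mm wide at the tip, 8 at the root), 2 mm play in the hub's grooves. Grip it across the rim; let go in the splines it slides down. Origin: centre of the underside; x through one tooth (every 60 degrees alike).
- disc_middle (a point): Middle of the toothed disc: on its axis, 5 mm above its underside (37 mm above the brake body's origin when in place).
- loupe: Bystander: black eye loupe, 37 mm across, 34 mm high, standing on the blue mat; origin at the centre of its underside.
- kapton_roll: Bystander: roll of amber tape lying flat, 68 mm across, 12 mm high; origin at the centre of its underside.
- flat_pliers: Bystander: pliers with blue handles lying flat, 121 mm long, 50 mm wide, 12 mm high; origin at the centre of the underside, length along its own y.
- torque_driver: Bystander: screwdriver with a blue handle lying flat, 186 mm long, 30 mm thick; origin at the centre of the underside, length along its own y.
- tweezers: Bystander: thin black tweezers lying flat near the front edge, 124 mm long, 21 mm wide, 9 mm high; origin at the centre of the underside, length along its own y.

How it is judged:
By the outcome, as a careful person would: the job done as asked, in the order asked, and still so for the second after the job is handed in, with the robot touching nothing.
It also fails if it takes over 51 s, if anything falls off the work surface, if the arm or the gripper's body presses on something with over 40 N, if the wrist force passes 120 N, or if a joint passes its speed limit or range.

## Working session

There is one attempt and no reset: what is moved stays moved. The work goes in short steps, Python scripts to look and compute and a tool call to move; the robot and the scene stay as the last step left them, time stands still between calls to the robot, and variables do not carry over. Pictures are saved under pics/ and viewed, at most 10 in all, crops included, and the job is handed in when it is done.

Besides the shell and the picture viewer there is one more tool, called after "Call:" by a JSON object that holds its "op" and its "data", one argument or row to a line. step_arm: Moves the arm, as the interface text tells. Its arguments: {"type":"object","properties":{"increments":{"type":"array","items":{"type":"array"}},"fingers":{"type":"number"},"grip_force":{"type":"number"}},"required":["increments"]}

```bash
mkdir -p pics
cat > h.py <<'E'
import numpy as np, cv2
from plant import r
def K(c):
    f=210/np.tan(np.radians(c['fov_y'])/2); return f,c['cx'],c['cy'],c['k1']
def pts(name,depth,cal):
    f,cx,cy,k1=K(cal); v,u=np.mgrid[0:420,0:560].astype(float)
    a=(u-cx)/f;b=(v-cy)/f; x,y=a.copy(),b.copy()
    for _ in range(8):
        s=1+k1*(x*x+y*y); x=a/s;y=b/s
    P=np.stack([x*depth,y*depth,depth],-1)
    return (P-np.array(cal['t']))@np.array(cal['R'])
def snap(name,fn=None):
    cal=r.calibration(name); p,d=r.snapshot(name)
    if fn: cv2.imwrite('pics/'+fn,p[:,:,::-1])
    W=pts(name,d,cal); W[d==0]=np.nan
    return p,d,W,cal
def proj(X,cal):
    f,cx,cy,k1=K(cal); c=np.array(X)@np.array(cal['R']).T+np.array(cal['t'])
    s=c[...,:2]/c[...,2:]; s=s*(1+k1*(s**2).sum(-1,keepdims=True)); return s*f+[cx,cy]
E
python3 - <<'E'
from h import *
a=snap('top','top1.png');b=snap('scene','scene1.png')
np.savez('s1.npz',tp=a[0],tW=a[2],sp=b[0],sW=b[2])
for c in(a,b):print({k:np.round(v,3).tolist() for k,v in c[3].items()})
print({k:np.round(v,3).tolist() for k,v in r.get_state().items()})
E
```

```text
{'fov_y': 48.255, 'cx': 274.25, 'cy': 206.15, 'k1': -0.102, 'R': [[-0.021, -1.0, -0.016], [-0.993, 0.023, -0.113], [0.113, 0.013, -0.993]], 't': [0.235, 0.552, 1.06]}
{'fov_y': 42.197, 'cx': 274.191, 'cy': 200.787, 'k1': 0.015, 'R': [[-0.649, -0.761, 0.013], [-0.436, 0.358, -0.826], [0.624, -0.542, -0.564]], 't': [0.506, 0.217, 1.377]}
{'clock': 0.1, 'q': [1.375, 0.69, -0.195, 1.566, 0.157, 0.903, -0.215], 'qd': [-0.002, -0.0, -0.001, -0.002, -0.002, -0.0, -0.001], 'joint_torque': [-0.003, -52.849, -1.272, -15.384, -0.053, 0.002, 0.0], 'tool_pos': [0.142, -0.608, 0.238], 'eef_rot': [0.993, 0.115, -0.0, -0.001], 'contact_force': [0.635, 0.575, -0.067], 'moment': [-0.051, 0.075, -0.01], 'finger_force': 0.0, 'opening': 1.002}
```

View pics/top1.png

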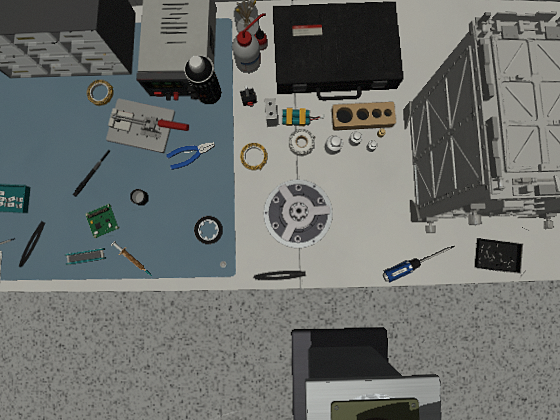

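View pics/scene1.png

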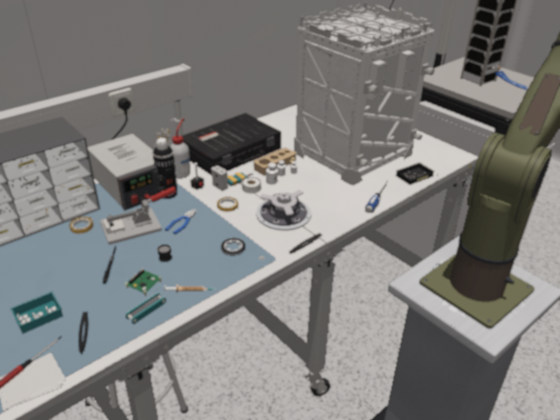

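The top view shows the brake at about (298,213), with a plate tab pointing down at (297,240). The toothed disc is at (208,229) on the mat, and the truss fixture is at the right. Next I measure both things from the two depth views.

Run:
```python
from h import *
z=np.load('s1.npz')
from scipy.optimize import least_squares
for n in 'ts':
    W=z[n+'W'];p=z[n+'p'].astype(int)
    near=lambda c,R:np.hypot(W[...,0]-c[0],W[...,1]-c[1])<R
    if n=='t':
        c0=W[213,298,:2];d0=W[229,220,:2];print('px',W[213,298],W[229,218],W[229,208])
    # hub top
    m=near(c0,.06)&(W[...,2]>.060)&(W[...,2]<.075); print(n,'hub',m.sum(),np.nanmean(W[m],0))
    m=near(c0,.09)&(W[...,2]>.045)&(W[...,2]<.058);q=W[m];print('plate',m.sum(),q.mean(0))
    c=np.nanmean(q,0)[:2]
    rr=np.hypot(*(q[:,:2]-c).T);t=np.arctan2(*(q[:,1::-1]-c).T)
    o=rr>.052; print(' tab ang mod120',np.degrees(np.angle(np.exp(3j*t[o]).mean()))/3,'rmax',np.percentile(rr,98))
    m=near(d0,.07)&(W[...,2]>.009)&(W[...,2]<.02);q=W[m];
    print('disc',m.sum(),(np.percentile(q,2,0)+np.percentile(q,98,0))/2,np.median(q[:,2]),np.ptp(q,0))
    # truss nearest / tallest
    m=(W[...,2]>.1)&(W[...,0]<.9)&(W[...,0]>.25)&(W[...,1]<0.1)&(W[...,1]>-.9)
    if n=='t': print('tall',np.nanmin(W[m],0),np.nanmax(W[m],0))
```

```text
px [0.53650726 0.16926384 0.06808127] [0.50821739 0.35759259 0.01222751] [0.50945321 0.3831196  0.00146202]
t hub 173 [0.54185688 0.16782874 0.06697825]
plate 1121 [0.54093966 0.16792644 0.05154326]
 tab ang mod120 -45.081635617221345 rmax 0.06997211212943742
disc 434 [0.50638997 0.38141542 0.01293746] 0.01287399135816716 [0.06979726 0.06754042 0.0084009 ]
tall [ 0.48307245 -0.40746246  0.10000194] [ 0.80225655 -0.09641926  0.47870055]
s hub 97 [0.53847571 0.16875112 0.06698258]
plate 412 [0.53528899 0.17201016 0.05311113]
 tab ang mod120 -44.955787613391834 rmax 0.07293126970300647
disc 279 [0.50513946 0.3799218  0.01373928] 0.014010517481812113 [0.10877153 0.08688944 0.01033858]
```

The hub is near (0.540, 0.168) and the disc near (0.506, 0.381). I'll go round the truss at a small radius and look from above the brake.

Call:
{"op": "step_arm", "data": {
  "increments": [
    [[2.1,4.1,0.5],[0,0,0]],
    [[2.1,4.1,0.5],[0,0,0]],
    [[2.1,4.1,0.5],[0,0,0]],
    [[2.1,4.1,0.5],[0,0,0]],
    [[2.1,4.1,0.5],[0,0,0]],
    [[2.1,4.1,0.5],[0,0,0]],
    [[2.1,4.1,0.5],[0,0,0]],
    [[2.1,4.1,0.5],[0,0,0]],
    [[2.1,4.1,0.5],[0,0,0]],
    [[2.1,4.1,0.5],[0,0,0]]
  ],
  "fingers": 0
}}

```text
clock: 1.1
tool_pos: [0.3527, -0.1968, 0.2889]
eef_rot: [0.993, 0.115, -0.0, 0.0]
contact_force: [1.1, -1.1, -0.4]
opening: 0.118
finger_force: 0.0
```

Call:
{"op": "step_arm", "data": {
  "increments": [
    [[0.5,4.2,0],[0,0,0]],
    [[0.5,4.2,0],[0,0,0]],
    [[0.5,4.2,0],[0,0,0]],
    [[0.5,4.2,0],[0,0,0]],
    [[1.6,4.0,0],[0,0,0]],
    [[1.8,4.0,0],[0,0,0]],
    [[1.8,4.0,0],[0,0,0]],
    [[1.8,4.0,0],[0,0,0]],
    [[1.8,3.0,0],[0,0,0]],
    [[0,0,0],[0,0,0]]
  ]
}}

```text
clock: 2.1
tool_pos: [0.462, 0.165, 0.2886]
eef_rot: [0.993, 0.118, 0.001, -0.002]
contact_force: [-0.7, -0.2, -0.5]
opening: 0.003
finger_force: 0.0
```

Run:
```python
from h import *
a=snap('wrist','w1.png');np.savez('w1.npz',p=a[0],W=a[2])
W=a[2];print(r.get_state()['tool_pos'],np.array(a[3]['R']).round(2).tolist(),-np.array(a[3]['R']).T@a[3]['t'])
m=(np.abs(W[...,0]-.54)<.1)&(np.abs(W[...,1]-.168)<.1)&(W[...,2]>.062)&(W[...,2]<.072)
print('hub',m.sum(),np.nanmean(W[m],0))
```

```text
[0.46069781 0.16168188 0.28830048] [[0.23, -0.97, -0.0], [-0.92, -0.22, 0.31], [-0.3, -0.07, -0.95]] [0.54145692 0.18390788 0.43437179]
hub 704 [0.54369372 0.16878944 0.06717659]
```

View pics/w1.png

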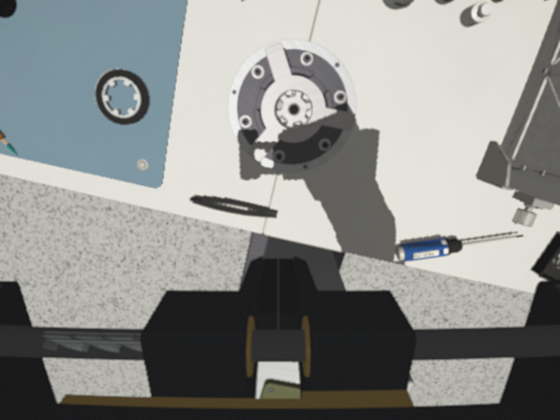

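The wrist view shows the hub at (293,108), with tabs toward (278,60) and (262,155). The toothed disc is at (122,97) with its six teeth clear. I'll use polar profiles from the depth.

```bash
cat > pol.py <<'E'
from h import *
def phase(W,c,r0,r1,zlo,zhi,n,val=None):
    rr=np.hypot(W[...,0]-c[0],W[...,1]-c[1]);t=np.arctan2(W[...,1]-c[1],W[...,0]-c[0])
    m=(rr>r0)&(rr<r1)&np.isfinite(W[...,2])
    v=((W[...,2]>zlo)&(W[...,2]<zhi))[m].astype(float)
    b=(np.degrees(t[m])%360//5).astype(int)
    cnt=np.bincount(b,minlength=72);f=np.bincount(b,v,72)/np.maximum(cnt,1)
    f[cnt==0]=np.nan
    a=np.radians(np.arange(72)*5+2.5);F=np.where(np.isnan(f),np.nanmean(f),f)
    S=((F-F.mean())*np.exp(1j*n*a)).sum()
    return np.degrees(np.angle(S))/n,f
def circ(P):
    A=np.c_[2*P[:,:2],np.ones(len(P))];s=np.linalg.lstsq(A,(P[:,:2]**2).sum(1),rcond=None)[0]
    return s[:2],np.sqrt(s[2]+s[0]**2+s[1]**2)
E
python3 - <<'E'
from pol import *
z=np.load('w1.npz');W=z['W'];g=z['p'].astype(int)
def cen(x,y,R,a,b):
    m=(np.hypot(W[...,0]-x,W[...,1]-y)<R)&(W[...,2]>a)&(W[...,2]<b)
    k,_,=cv2.findContours(m.astype('uint8'),cv2.RETR_EXTERNAL,cv2.CHAIN_APPROX_NONE)
    k=max(k,key=cv2.contourArea)[:,0];(u,v),rad=cv2.minEnclosingCircle(k)
    P=W[k[:,1],k[:,0]];return circ(P),np.nanmean(W[m],0),m.sum()
print('hub',cen(.54,.168,.03,.062,.072))
print('disc',cen(.506,.381,.06,.0085,.018))
c=cen(.54,.168,.03,.062,.072)[0][0];d=cen(.506,.381,.06,.0085,.018)[0][0]
fmt=lambda f:''.join('.' if np.isnan(x) else str(min(9,int(x*10))) for x in f)
for nm,a in dict(plate=(c,.052,.066,.046,.058,3),slotlow=(c,.040,.045,-1,.035,3),rim=(c,.0395,.0455,.044,.0502,3),hub=(c,.0155,.0195,.061,.072,6),disc=(d,.017,.021,.008,.02,6)).items():
    p,f=phase(W,*a);print(nm,round(p,1),fmt(f))
E
```

```text
hub ((array([0.54355077, 0.16872392]), np.float64(0.016848972991856934)), array([0.54369372, 0.16878944, 0.06717659]), np.int64(704))
disc ((array([0.50846422, 0.38183154]), np.float64(0.03346971118055239)), array([0.50910486, 0.38185365, 0.01265381]), np.int64(1643))
plate 31.7 000079995000000000000000000051000000000000000000000069996000000000000000
slotlow -32.5 000000000000007999998000000000000000008999997000000000000000009999998000
rim 10.8 999800000699992000001999999800000799991000001999999800000999980000001999
hub -2.1 96200000099997000000479999000000099999900000089999900000.999997000009999
disc -15.7 .0000036988500000028987000200077694000000..9999700.0009999900.000527999.
```

The plate's tabs sit at about 33, 153 and 273°, and the slots at -32, 88 and 208°, so it needs about 65° clockwise. The disc's teeth are at -16°, and the grooves at 28° (mod 60). I'll push the 33° tab with closed fingers, turning the tool along with the arc.

Call:
{"op": "step_arm", "data": {
  "increments": [
    [[2.8,1.8,0],[0,0,5]],
    [[2.8,1.8,0],[0,0,5]],
    [[2.8,1.8,0],[0,0,5]],
    [[2.8,1.8,0],[0,0,5]],
    [[0,0,-4.5],[0,0,0]],
    [[0,0,-4.5],[0,0,0]],
    [[0,0,-4.5],[0,0,0]],
    [[0,0,-4.5],[0,0,0]],
    [[0,0,-4.0],[0,0,0]],
    [[0,0,0],[0,0,0]]
  ]
}}

```text
clock: 3.15
tool_pos: [0.5681, 0.2274, 0.0636]
eef_rot: [0.959, 0.285, -0.006, 0.002]
contact_force: [-1.0, -0.5, -0.5]
opening: 0.005
finger_force: 0.0
```

Run:
```python
from pol import *
from scipy.spatial.transform import Rotation as Ro
s=r.get_state();M=Ro.from_quat(s['eef_rot']).as_matrix();print(s['tool_pos'],M.round(3).tolist(),s['contact_force'])
c=np.array([.542,.1685]);p0=s['tool_pos'][:2]
# arc: finger stays at (61,27.5) in tab frame
def P(deg,off=27.5):
    a=np.radians(deg);return c+.061*np.array([np.cos(a),np.sin(a)])+off/1e3*np.array([-np.sin(a),np.cos(a)])
L=[p0]+[P(33)]+[P(33-k*2.5) for k in range(1,31)]
for i in range(1,len(L)):print(i-1,33-2.5*(i-1),((L[i]-L[i-1])*100).round(2),L[i].round(4))
```

```text
[0.56806854 0.22740675 0.06360347] [[0.837, 0.546, -0.011], [0.546, -0.838, -0.007], [-0.013, -0.0, -1.0]] [-0.99400119 -0.4780491  -0.48825623]
0 33.0 [ 1.01 -0.26] [0.5782 0.2248]
1 30.5 [ 0.24 -0.16] [0.5806 0.2232]
2 28.0 [ 0.23 -0.17] [0.5829 0.2214]
3 25.5 [ 0.23 -0.18] [0.5852 0.2196]
4 23.0 [ 0.22 -0.19] [0.5874 0.2176]
5 20.5 [ 0.21 -0.2 ] [0.5895 0.2156]
6 18.0 [ 0.2  -0.21] [0.5915 0.2135]
7 15.5 [ 0.19 -0.22] [0.5934 0.2113]
8 13.0 [ 0.18 -0.23] [0.5953 0.209 ]
9 10.5 [ 0.17 -0.24] [0.597  0.2067]
10 8.0 [ 0.16 -0.24] [0.5986 0.2042]
11 5.5 [ 0.15 -0.25] [0.6001 0.2017]
12 3.0 [ 0.14 -0.26] [0.6015 0.1992]
13 0.5 [ 0.13 -0.26] [0.6028 0.1965]
14 -2.0 [ 0.12 -0.27] [0.6039 0.1939]
15 -4.5 [ 0.1  -0.27] [0.605  0.1911]
16 -7.0 [ 0.09 -0.28] [0.6059 0.1884]
17 -9.5 [ 0.08 -0.28] [0.6067 0.1856]
18 -12.0 [ 0.07 -0.28] [0.6074 0.1827]
19 -14.5 [ 0.06 -0.29] [0.6079 0.1799]
20 -17.0 [ 0.04 -0.29] [0.6084 0.177 ]
21 -19.5 [ 0.03 -0.29] [0.6087 0.1741]
22 -22.0 [ 0.02 -0.29] [0.6089 0.1711]
23 -24.5 [ 0.01 -0.29] [0.6089 0.1682]
24 -27.0 [-0.01 -0.29] [0.6088 0.1653]
25 -29.5 [-0.02 -0.29] [0.6086 0.1624]
26 -32.0 [-0.03 -0.29] [0.6083 0.1595]
27 -34.5 [-0.05 -0.29] [0.6078 0.1566]
28 -37.0 [-0.06 -0.29] [0.6073 0.1538]
29 -39.5 [-0.07 -0.28] [0.6066 0.1509]
30 -42.0 [-0.08 -0.28] [0.6057 0.1481]
```

Call:
{"op": "step_arm", "data": {
  "increments": [
    [[0.6,0.4,0],[0,0,0]],
    [[0,0,-0.9],[0,0,0]],
    [[0,0,-0.9],[0,0,0]],
    [[0.2,-0.3,0],[0,0,0]],
    [[0.2,-0.3,0],[0,0,0]],
    [[0.2,-0.2,0],[0,0,-1.5]],
    [[0.24,-0.16,0],[0,0,-2.5]],
    [[0.23,-0.17,0],[0,0,-2.5]],
    [[0.23,-0.18,0],[0,0,-2.5]],
    [[0.22,-0.19,0],[0,0,-2.5]]
  ]
}}

```text
clock: 4.15
tool_pos: [0.5936, 0.2208, 0.0509]
eef_rot: [0.982, 0.186, 0.0, -0.0]
contact_force: [-1.0, 1.0, 0.7]
opening: 0.002
finger_force: 0.6
```

```bash
cat > st.py <<'E'
from pol import *
from scipy.spatial.transform import Rotation as Ro
s=r.get_state();M=Ro.from_quat(s['eef_rot']).as_matrix();c=np.array([.542,.1685])
print(np.round(s['tool_pos'],4),'tooly',round(np.degrees(np.arctan2(M[1,1],M[0,1])),1),np.round(s['contact_force'],1))
a=np.arctan2(M[1,1],M[0,1])+np.pi/2;d=s['tool_pos'][:2]-c
print('tab-frame ang',np.degrees(a),'rad',d@[np.cos(a),np.sin(a)],'n',d@[-np.sin(a),np.cos(a)])
E
python3 st.py
```

```text
[0.5936 0.2208 0.0509] tooly -68.5 [-1.   1.   0.7]
tab-frame ang 21.476195484293296 rad 0.06719484558118627 n 0.029757238646985793
```

Call:
{"op": "step_arm", "data": {
  "increments": [
    [[-0.3,0.2,0],[0,0,0]],
    [[0,0,-0.6],[0,0,0]],
    [[0.1,-0.3,0],[0,0,0]],
    [[0.1,-0.3,0],[0,0,-2.5]],
    [[0.17,-0.24,0],[0,0,-2.5]],
    [[0.17,-0.24,0],[0,0,-2.5]],
    [[0.16,-0.24,0],[0,0,-2.5]],
    [[0.15,-0.25,0],[0,0,-2.5]],
    [[0.14,-0.26,0],[0,0,-2.5]],
    [[0.13,-0.26,0],[0,0,-2.5]]
  ]
}}

```text
clock: 5.15
tool_pos: [0.6023, 0.2015, 0.0449]
eef_rot: [0.999, 0.035, 0.0, -0.0]
contact_force: [0.5, 1.1, 0.0]
opening: 0.008
finger_force: 0.7
```

```bash
python3 st.py
```

```text
[0.6023 0.2015 0.0449] tooly -86.0 [0.5 1.1 0. ]
tab-frame ang 3.9569028957135064 rad 0.06243033936216116 n 0.02877459033516375
```

Call:
{"op": "step_arm", "data": {
  "increments": [
    [[0.13,-0.26,0],[0,0,-2.5]],
    [[0.12,-0.27,0],[0,0,-2.5]],
    [[0.1,-0.27,0],[0,0,-2.5]],
    [[0.09,-0.28,0],[0,0,-2.5]],
    [[0.08,-0.28,0],[0,0,-2.5]],
    [[0.07,-0.28,0],[0,0,-2.5]],
    [[0.06,-0.29,0],[0,0,-2.5]],
    [[0.04,-0.29,0],[0,0,-2.5]],
    [[0.03,-0.29,0],[0,0,-2.5]],
    [[0.02,-0.29,0],[0,0,-2.5]]
  ]
}}

```text
clock: 6.15
tool_pos: [0.6092, 0.1731, 0.0447]
eef_rot: [0.983, -0.183, -0.0, 0.0]
contact_force: [1.3, 0.9, -0.2]
opening: 0.004
finger_force: 0.6
```

```bash
python3 st.py
python3 - <<'E'
from pol import *
W=snap('top','t2.png')[2];c=[.542,.168]
fmt=lambda f:''.join('.' if np.isnan(x) else str(min(9,int(x*10))) for x in f)
for a in [(c,.054,.066,.045,.058,3),(c,.054,.066,.026,.038,3)]:
    p,f=phase(W,*a);print(p,fmt(f))
E
```

```text
[0.6092 0.1731 0.0447] tooly -111.0 [ 1.3  0.9 -0.2]
tab-frame ang -21.04660437502089 rad 0.06103094375835771 n 0.02843023854553143
-17.344314176225424 000000000000000000499950000000000000000000000000000000..00...00000000000
0.0 000000000000000000000000000000000000000000000000000000..00...00000000000
```

Call:
{"op": "step_arm", "data": {
  "increments": [
    [[0.01,-0.21,0],[0,0,-1.8]],
    [[0.0,-0.21,0],[0,0,-1.8]],
    [[0.0,-0.21,0],[0,0,-1.8]],
    [[-0.01,-0.21,0],[0,0,-1.8]],
    [[-0.02,-0.21,0],[0,0,-1.8]],
    [[-0.02,-0.21,0],[0,0,-1.8]],
    [[-0.02,-0.21,0],[0,0,-1.8]],
    [[-0.03,-0.21,0],[0,0,-1.8]],
    [[0,0,0],[0,0,0]],
    [[0,0,0],[0,0,0]]
  ]
}}

```text
clock: 7.2
tool_pos: [0.6082, 0.1566, 0.0447]
eef_rot: [0.953, -0.303, -0.0, 0.0]
contact_force: [0.4, -0.6, 1.0]
opening: 0.003
finger_force: 0.0
```

```bash
python3 st.py
cat > pl.py <<'E'
from pol import *
W=snap('top','t3.png')[2];c=[.542,.168]
fmt=lambda f:''.join('.' if np.isnan(x) else str(min(9,int(x*10))) for x in f)
for a in [(c,.054,.066,.045,.058,3),(c,.054,.066,.026,.038,3)]:
    p,f=phase(W,*a);print(p,fmt(f))
E
python3 pl.py
```

```text
[0.6082 0.1566 0.0447] tooly -125.2 [ 0.4 -0.6  1. ]
tab-frame ang -35.234986326840534 rad 0.060939326016510365 n 0.028481700217293838
0.0 0000000000000000000000000000000000000000000000000000000000.0000000000000
-34.40604598286544 0000000000000008999200000000000000000000000000000000000000.0000000000000
```

The plate has dropped: the top view now reads its tabs at z≈32 mm at the slot angle. On to the disc.

Call:
{"op": "step_arm", "data": {
  "increments": [
    [[0,0,4.5],[0,0,0]],
    [[0,0,4.5],[0,0,0]],
    [[-2.1,3.2,1],[0,0,5]],
    [[-2.1,3.2,1],[0,0,5]],
    [[-2.1,3.2,1],[0,0,5]],
    [[-2.1,3.2,1],[0,0,5]],
    [[-2.1,3.2,1],[0,0,5]],
    [[-2.1,3.2,1],[0,0,5]],
    [[-2.2,3.2,0.5],[0,0,5]],
    [[0,0,0],[0,0,0]]
  ],
  "fingers": 1
}}

```text
clock: 8.25
tool_pos: [0.4554, 0.3882, 0.2008]
eef_rot: [1.0, 0.004, -0.001, -0.003]
contact_force: [-0.2, -0.5, -0.5]
opening: 0.89
finger_force: 0.0
```

```bash
python3 - <<'E'
from pol import *
import time
r.snapshot('top')
p,d,W,cal=snap('wrist','w2.png');np.savez('w2.npz',p=p,W=W)
print(r.get_state()['tool_pos'])
exec(open('st.py').read())
x,y=.507,.381
m=(np.hypot(W[...,0]-x,W[...,1]-y)<.06)&(W[...,2]>.0085)&(W[...,2]<.018)
k=max(cv2.findContours(m.astype('uint8'),0,1)[0],key=cv2.contourArea)[:,0]
P=W[k[:,1],k[:,0]];dc,R=circ(P);print('disc',dc,R,np.nanmedian(W[m],0))
fmt=lambda f:''.join('.' if np.isnan(x) else str(min(9,int(x*10))) for x in f)
ph,f=phase(W,dc,.017,.021,.008,.02,6);print(ph,fmt(f))
tp,_,TW,_=snap('top');P=pl=None
E
python3 pl.py
```

```text
[0.45956723 0.38153035 0.19986399]
[0.4596 0.3815 0.1999] tooly -90.1 [ 0.4 -0.6 -0.4]
tab-frame ang -0.11839085700965751 rad -0.0828727791122597 n 0.2128595657435512
disc [0.5085191  0.38238058] 0.03368238967732431 [0.50989338 0.38227127 0.01281099]
-16.22118856745172 000000399990000000299992000000299980000000699970000000899980000000299990
0.0 000000000000000000000000000000000000000000000000000000000000000000000000
-33.885144907683184 000000000000000799900000000000000000000799900000000000000000000599930000
```

View pics/w2.png

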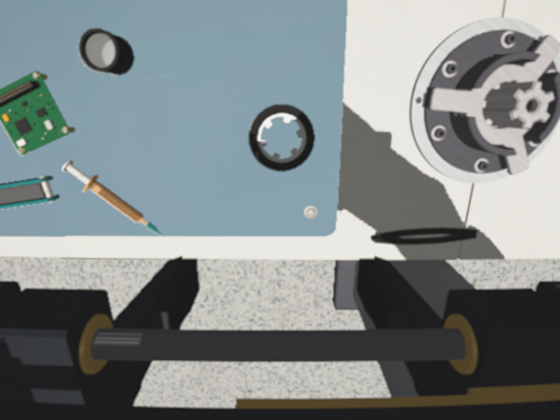

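The view shows the disc at (282,137), clear of the fingers' path, and the separator seated flat in the drum. I'll go down over the disc.

Call:
{"op": "step_arm", "data": {
  "increments": [
    [[1.6,0,-2],[0,0,0]],
    [[1.6,0,-3],[0,0,0]],
    [[1.6,0,-4],[0,0,0]],
    [[0,0,-4],[0,0,0]],
    [[0,0,-2.5],[0,0,0]],
    [[0,0,-1],[0,0,0]],
    [[0,0,-0.5],[0,0,0]],
    [[0,0,0],[0,0,0]],
    [[0,0,0],[0,0,0]],
    [[0,0,0],[0,0,0]]
  ]
}}

```text
clock: 9.45
tool_pos: [0.5091, 0.3813, 0.0313]
eef_rot: [1.0, -0.002, 0.001, -0.001]
contact_force: [0.1, 0.4, 0.6]
opening: 0.999
finger_force: 0.0
```

```bash
python3 st.py;python3 st.py
```

```text
[0.5091 0.3813 0.0313] tooly -90.2 [0.1 0.4 0.6]
tab-frame ang -0.24081248611209968 rad -0.03375064810419361 n 0.21265917167917583
[0.5091 0.3813 0.0313] tooly -90.2 [0.1 0.4 0.6]
tab-frame ang -0.24081248611209968 rad -0.03375064810419361 n 0.21265917167917583
```

Call:
{"op": "step_arm", "data": {
  "increments": [
    [[0,0,-1],[0,0,0]],
    [[0,0,-0.8],[0,0,0]],
    [[0,0,-0.4],[0,0,0]],
    [[0,0,-0.4],[0,0,0]],
    [[0,0,0],[0,0,0]],
    [[0,0,0],[0,0,0]],
    [[0,0,0],[0,0,0]],
    [[0,0,0],[0,0,0]],
    [[0,0,0],[0,0,0]],
    [[0,0,0],[0,0,0]]
  ]
}}

```text
clock: 10.45
tool_pos: [0.5081, 0.3807, 0.0039]
eef_rot: [1.0, -0.002, -0.0, 0.0]
contact_force: [-2.3, -0.8, 5.3]
opening: 0.996
finger_force: 2.7
```

Call:
{"op": "step_arm", "data": {
  "increments": [
    [[0,0,0],[0,0,0]],
    [[0,0,0],[0,0,0]],
    [[0,0,0],[0,0,0]],
    [[0,0,0],[0,0,0]],
    [[0,0,0],[0,0,0]],
    [[0,0,0],[0,0,0]],
    [[0,0,0],[0,0,0]],
    [[0,0,0],[0,0,0]],
    [[0,0,0],[0,0,0]],
    [[0,0,0],[0,0,0]]
  ],
  "fingers": 0.6,
  "grip_force": 25
}}

```text
clock: 11.45
tool_pos: [0.5088, 0.3808, 0.0039]
eef_rot: [1.0, -0.002, 0.0, -0.0]
contact_force: [1.0, -0.4, 5.4]
opening: 0.76
finger_force: 25.7
```

Call:
{"op": "step_arm", "data": {
  "increments": [
    [[0,0,1],[0,0,0]],
    [[0,0,3],[0,0,0]],
    [[0,0,4],[0,0,0]],
    [[0,0,4.2],[0,0,0]],
    [[-0.5,-4,0],[0,0,-3.3]],
    [[-0.5,-4.2,0],[0,0,-3.3]],
    [[-0.5,-4.2,0],[0,0,-3.3]],
    [[-0.5,-4.2,0],[0,0,-3.3]],
    [[-0.4,-4.2,0],[0,0,-3.1]],
    [[0,-0.5,0],[0,0,0]]
  ]
}}

```text
clock: 12.45
tool_pos: [0.4825, 0.16, 0.1256]
eef_rot: [0.989, -0.148, -0.002, 0.004]
contact_force: [0.6, -0.5, -2.8]
opening: 0.757
finger_force: 25.0
```

Run:
```python
from pol import *
for i in range(6): r.snapshot('top')
p,d,W,cal=snap('wrist','w3.png');np.savez('w3.npz',p=p,W=W)
exec(open('st.py').read());print(s['opening'],s['clock'])
def fit(x,y,R,a,b):
    m=(np.hypot(W[...,0]-x,W[...,1]-y)<R)&(W[...,2]>a)&(W[...,2]<b)
    k=max(cv2.findContours(m.astype('uint8'),0,1)[0],key=cv2.contourArea)[:,0]
    return circ(W[k[:,1],k[:,0]]),np.nanmedian(W[m],0),m.sum()
h=fit(.543,.168,.03,.063,.072);print('hub',h)
t=s['tool_pos'];g=fit(t[0],t[1],.0345,t[2]-.004,t[2]+.014);print('disc',g)
fmt=lambda f:''.join('.' if np.isnan(x) else str(min(9,int(x*10))) for x in f)
for a in [(h[0][0],.0155,.0195,.061,.072,6),(g[0][0],.017,.021,t[2]-.005,t[2]+.02,6),(t[:2],.017,.021,t[2]-.005,t[2]+.02,6)]:
    ph,f=phase(W,*a);print(ph,fmt(f))
```

```text
[0.4843 0.1697 0.1257] tooly -106.4 [ 0.6 -0.4 -1.8]
tab-frame ang -16.37041763472155 rad -0.05567027873753071 n -0.015070557891065744
0.7581145673764756 12.8
hub ((array([0.54385772, 0.16852167]), np.float64(0.017118157901600473)), array([0.54448816, 0.1682454 , 0.06735251]), np.int64(2091))
disc ((array([0.48604847, 0.16954496]), np.float64(0.032794540381763125)), array([0.48892783, 0.16688951, 0.13453549]), np.int64(10026))
-2.641613976013803 999.00002699999.....9999999.....999997500...9999951000005999992000000599
29.35772328870857 0000357789.....088799......99999......9999990000009886833334100223320000
-27.55649162536488 000276799.....088799.......999999999999999999958743888781111100021221000
```

View pics/w3.png

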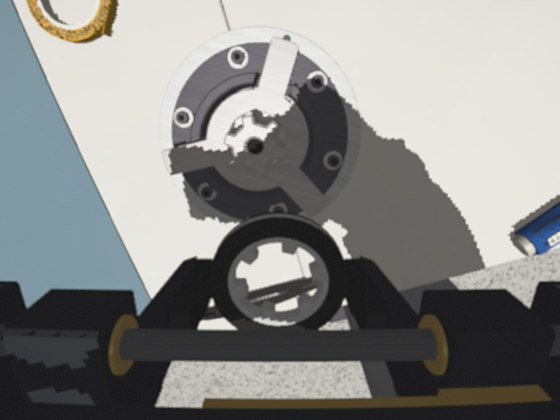

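The view shows the disc in hand level at (280,275) and the hub at (255,146). I'll refine the in-hand centre with a robust fixed-radius fit.

Run:
```python
from pol import *
from scipy.optimize import least_squares
W=np.load('w3.npz')['W'];c0=np.array([.4855,.1697])
rr=np.hypot(W[...,0]-c0[0],W[...,1]-c0[1])
for lo,hi in((.130,.139),(.132,.137)):
    m=((W[...,2]>lo)&(W[...,2]<hi)&(rr<.05)).astype('uint8')
    ks,h=cv2.findContours(m,cv2.RETR_CCOMP,cv2.CHAIN_APPROX_NONE)
    P=np.concatenate([W[k[:,0,1],k[:,0,0],:2] for k in ks])
    a=np.degrees(np.arctan2(*(P-c0)[:,::-1].T));q=np.hypot(*(P-c0).T)
    fing=np.minimum(abs((a+106.4+180)%360-180),abs((a-73.6+180)%360-180))<28
    for R,b in((.034,(.030,.038)),(.0215,(.0195,.0245)) ):
        s=P[(q>b[0])&(q<b[1])&~fing]
        f=least_squares(lambda x:np.hypot(s[:,0]-x[0],s[:,1]-x[1])-R,c0,loss='soft_l1',f_scale=.0007)
        f2=least_squares(lambda x:np.hypot(s[:,0]-x[0],s[:,1]-x[1])-x[2],[*c0,R],loss='soft_l1',f_scale=.0007)
        print(lo,R,len(s),f.x.round(4),f2.x.round(4))
```

```text
0.13 0.034 244 [0.4843 0.1704] [0.485  0.1702 0.0331]
0.13 0.0215 139 [0.4846 0.1704] [0.4846 0.1704 0.0215]
0.132 0.034 242 [0.4844 0.1704] [0.4851 0.1702 0.0331]
0.132 0.0215 151 [0.4847 0.1704] [0.4847 0.1704 0.0214]
```

Call:
{"op": "step_arm", "data": {
  "increments": [
    [[1.5,-0.05,0],[0,0,0]],
    [[1.5,-0.05,0],[0,0,0]],
    [[1.5,-0.05,0],[0,0,0]],
    [[1.4,0,-1],[0,0,0]],
    [[0,0,-1.5],[0,0,0]],
    [[0,0,-1.5],[0,0,0]],
    [[0,0,-1],[0,0,0]],
    [[0,0,0],[0,0,0]],
    [[0,0,0],[0,0,0]],
    [[0,0,0],[0,0,0]]
  ]
}}

```text
clock: 13.8
tool_pos: [0.5437, 0.1666, 0.0764]
eef_rot: [0.99, -0.144, 0.001, -0.0]
contact_force: [0.1, -1.3, -1.6]
opening: 0.761
finger_force: 25.0
```

```bash
python3 st.py
python3 - <<'E'
from h import *
p,d,W,c=snap('wrist'); cv2.imwrite('pics/w4.png',cv2.resize(p[180:400,150:410,::-1],None,fx=2.5,fy=2.5,interpolation=cv2.INTER_CUBIC))
E
```

```text
[0.5437 0.1666 0.0764] tooly -106.5 [ 0.1 -1.3 -1.6]
tab-frame ang -16.51368692465509 rad 0.0022101080463418636 n -0.0013298401627168672
```

View pics/w4.png

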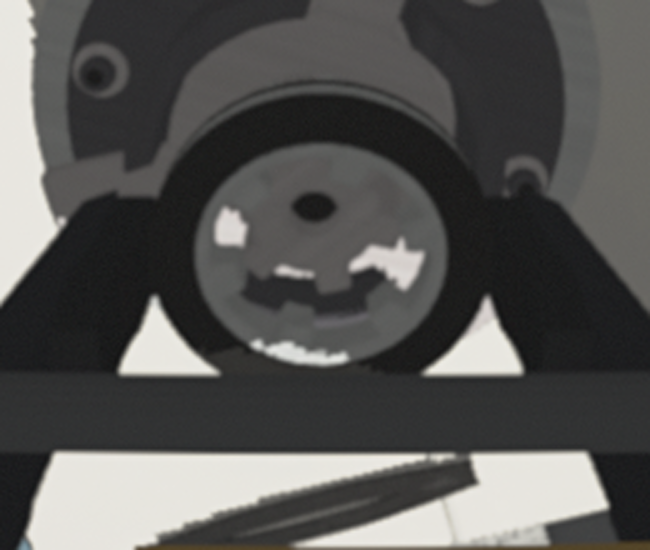

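The hub is visible through the bore, with the teeth about over the grooves. I'll trim y by +1 mm and go down gently.

Call:
{"op": "step_arm", "data": {
  "increments": [
    [[0,0.12,0],[0,0,0]],
    [[0,0,-0.3],[0,0,0]],
    [[0,0,-0.2],[0,0,0]],
    [[0,0,-0.2],[0,0,0]],
    [[0,0,-0.2],[0,0,0]],
    [[0,0,-0.2],[0,0,0]],
    [[0,0,-0.2],[0,0,0]],
    [[0,0,0],[0,0,0]],
    [[0,0,0],[0,0,0]],
    [[0,0,0],[0,0,0]]
  ]
}}

```text
clock: 14.85
tool_pos: [0.5433, 0.1674, 0.0628]
eef_rot: [0.99, -0.144, 0.0, 0.0]
contact_force: [0.3, -0.5, -2.0]
opening: 0.76
finger_force: 25.0
```

There is no contact force 6 mm below the hub top, so the teeth are in the splines. I'll go a little lower and then release.

Call:
{"op": "step_arm", "data": {
  "increments": [
    [[0,0,-0.2],[0,0,0]],
    [[0,0,-0.2],[0,0,0]],
    [[0,0,-0.2],[0,0,0]],
    [[0,0,-0.1],[0,0,0]],
    [[0,0,0],[0,0,0]],
    [[0,0,0],[0,0,0]],
    [[0,0,0],[0,0,0]],
    [[0,0,0],[0,0,0]],
    [[0,0,0],[0,0,0]],
    [[0,0,0],[0,0,0]]
  ]
}}

```text
clock: 15.85
tool_pos: [0.5433, 0.1674, 0.0558]
eef_rot: [0.99, -0.144, 0.0, 0.0]
contact_force: [0.3, -0.4, -3.2]
opening: 0.757
finger_force: 25.0
```

Call:
{"op": "step_arm", "data": {
  "increments": [
    [[0,0,0],[0,0,0]],
    [[0,0,0],[0,0,0]],
    [[0,0,0],[0,0,0]],
    [[0,0,0],[0,0,0]],
    [[0,0,0],[0,0,0]],
    [[0,0,0],[0,0,0]],
    [[0,0,0],[0,0,0]],
    [[0,0,0],[0,0,0]],
    [[0,0,0],[0,0,0]],
    [[0,0,0],[0,0,0]]
  ],
  "fingers": 1
}}

```text
clock: 16.85
tool_pos: [0.5433, 0.1674, 0.0557]
eef_rot: [0.99, -0.144, 0.0, 0.0]
contact_force: [-0.3, 0.8, 0.5]
opening: 1.002
finger_force: 0.0
```

Call:
{"op": "step_arm", "data": {
  "increments": [
    [[0,0,1],[0,0,0]],
    [[0,0,3],[0,0,0]],
    [[0,0,4],[0,0,0]],
    [[-1,0,4],[0,0,0]],
    [[-2,0,4],[0,0,0]],
    [[-2,0,3],[0,0,0]],
    [[-2,0,0],[0,0,0]],
    [[0,0,0],[0,0,0]],
    [[0,0,0],[0,0,0]],
    [[0,0,0],[0,0,0]]
  ]
}}

```text
clock: 17.85
tool_pos: [0.4741, 0.1673, 0.2455]
eef_rot: [0.99, -0.144, 0.0, 0.0]
contact_force: [-0.7, 0.3, -1.2]
opening: 0.999
finger_force: 0.0
```

Run:
```python
from pol import *
p,d,W,c=snap('wrist','w5.png')
h=np.array([.5438,.1686]);rr=np.hypot(W[...,0]-h[0],W[...,1]-h[1]);t=np.degrees(np.arctan2(W[...,1]-h[1],W[...,0]-h[0]))
m=(rr>.025)&(rr<.032)
for k in range(-180,180,60):
    q=W[m&(t>k)&(t<k+60)][:,2];print(k,np.nanmedian(q).round(4),len(q))
m=(rr>.054)&(rr<.068)&(W[...,2]>.026);print('tabs z',np.median(W[m][:,2]))
```

```text
-180 0.0416 181
-120 0.0415 201
-60 0.0417 205
0 0.0414 204
60 0.0415 194
120 0.0416 181
tabs z 0.326576882003882
```

View pics/w5.png

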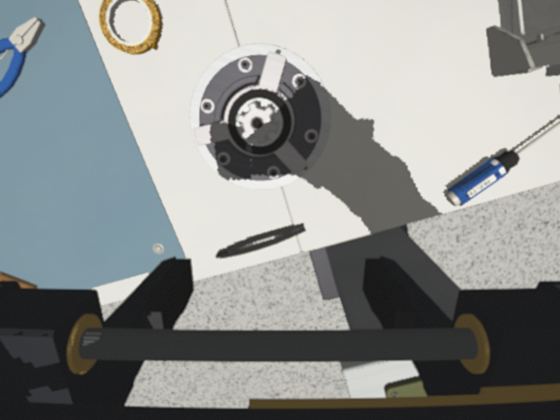

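The disc sits flat in the drum round the hub at (257,122), with its top at z≈41.6 mm all round, against 42 mm expected. The tabs are in the slots and the gripper is clear, so I'm handing in.

```bash
python3 -c "
from plant import r
print(r.finish_job())"
```

```text
the job is handed in; nothing more can be done
None
```

The job is handed in at about 18 s: the separator plate dropped into the drum's slots, the toothed disc lies flat on it with its top at about 41.6 mm (42 mm expected), and nothing else was moved.

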